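# Load the pack bed and hold its press lever on the third click

### The arm

A 6-joint arm with a two-finger parallel gripper is mounted at the origin on the work surface. World frame = base frame: x ahead of the robot, y to its left, z up, the work surface at z = 0. Lengths are in m, angles in degrees, forces in N, time in s.
With the tool pointing down it reaches from about 0.4 to 0.825 m from the base axis. Payload 7 kg.
Tool frame: the origin (TCP) lies at the very end of the fingers, on their centre line; the grasp point (between the pads) lies 19 mm behind it (ctrl.tcp_to_grasp is the distance from the TCP to the grasp point, in m); z points along the fingers, y is the direction in which the jaws open and shut (so a half turn about z gives the same grasp; the last joint's range is limited). The gripper opens to 88 mm and grips with 3 to 60 N. Pads are 19 mm wide; open, the fingers measure 130 mm over their backs; the gripper's body (78 mm by 193 mm) begins 47 mm behind the grasp point.
Start: joints at [93.398, 20.546, 0.682, 0, -70.136, -16.507], TCP at [0.153, 0.657, 0.227] pointing down, gripper open.
Joint ranges: [-176.03, 176.03], [-82.01, 121.73], [-58.28, 71.71], [-173.87, 95.51], [-174.79, -0.11], [-173.66, 173.66]. Speed limits (degrees/s): [136.94, 136.94, 172.46, 180, 180, 180].

### API

Orientations are given as [roll, pitch, yaw] about the fixed x, y, z axes, in that order (R = Rz(yaw) Ry(pitch) Rx(roll)).
In Python, from plant import ctrl gives the robot as it stands.
- The arm moves only by the tool jog_arm, never from a script. Its argument "commands" is a list of rows, each an object of numbers: "x", "y", "z": the shift along the tool's x, y, z in cm; "roll": the turn about the tool's z in rad. In form: [{"x": .., "y": .., "z": .., "roll": ..}, ...]. A call has 1 to 12 rows; each row shifts and turns the commanded pose from where the row before left it, along the tool's axes as they then stand; what a row does not reach is not made up. A row lasts 1/10 s, in which the tool goes at most 50 mm and 8.59 degrees, less where a joint would pass 70% of its speed; a pose out of reach is approached as far as the arm can. A call is refused whole if a number of a shift passes 5 or a number of a turn 0.15, either way. A call with a gripper value outside its range is refused whole. "gripper" is the finger opening in cm, from 0 to 8.76, set as the call begins (left out, the last holds). The fingers move at their own pace and stop on an object; the grip force is fixed at half the most. Time passes only in rows, so rows that do not move let the fingers close. It gives the time, the measured TCP pose, the force and the opening at its end, in the units of the state.
- ctrl.get_obs(): the state, without advancing time (a new reading comes with each control period).
- ctrl.snapshot(name): name is "side" or "top" or "wrist"; returns a dict with "image" (480x640x3 uint8, red, green, blue), "mtx" (3x3 intrinsics, pixels), "position" and "orientation" of the camera in the world; the wrist camera has in their place "hand_eye" (4x4, takes a point from camera to tool coordinates, whose origin is the TCP and whose axes are the flange's). Camera axes: x right, y up, looking along -z (the intrinsics and any distortion apply to the point x, -y, -z); pixel columns grow to the right and rows downward; lengths in m; the calibration is good to about 2 mm. A picture is of the moment at which its call begins: read the wrist's pose just before it. There is no depth.
- ctrl.close_job(): hands the job in, once; it reports no verdict.
Trained networks look in the newest picture that a camera, given by its name, has taken for a name from the list of things; names that differ only in an ending like _2 or _b are one class to them, and where a whole thing is asked for, a point or a joint stands for the part that bears it (a point fixed in the world has none). Each returns a list of dicts, best first, with "confidence" (0 to 1); they miss things now and then, are a little off and sometimes report something else, mostly with a low value. They report only what shows in the picture. A call takes as long as a camera call. They do not tell look-alikes from the thing itself.
- ctrl.search_frame(camera, query): "position" ([column, row] as shares, 0 to 1, of the picture: columns of its width, rows of its height, amid what is visible of it).
- ctrl.regions_of(camera, query): "mask" (480x640 bool, what is visible of it) and "position" ([column, row] as shares, 0 to 1, of the picture: columns of its width, rows of its height, amid what is visible of it).
The state is a dict: "clock": time; "joint_pos": joint angles; "qvel": joint speeds; "tau": joint torques, N m; "tool_pos": TCP position; "orientation": TCP orientation; "force": force on the tool from outside, world axes, zero at the start; "moment": the same for the moment, N m; "opening": finger opening in m.
Only numpy, scipy, OpenCV 4.12 (cv2) and the standard library are available. Lean on these libraries where they do the work, as an engineer would, in place of code of your own. Each camera call takes 0.05 s, during which the arm holds its last target.

### The job

Lay the wooden-handled spatula and the flat steel bracket flat in the fitting pockets of the grey pack bed and let go of them. Only then press the bed's spring-return lever straight down, past its first two clicks to the third, which is fully down, and finish still holding it down there with the robot. Leave the other things on the table where they are.

Things in the scene. Friction and masses are not known exactly. Their poses are not given: they have to be found in the camera images.
- bed: pack bed fixed to the table: grey plate 180 (x) x 320 (y) x 12 mm; origin at the centre of its underside. On it aluminium walls 6 mm high (tops 18 mm above the table) form two pockets; at its -y end stands a grey column 56 x 56 mm, top 50 mm above the table (64 at the detent block beside the stem), that carries the press lever
- spatula_pocket (a point): centre of the spatula pocket on its floor, 12 mm above the table, axes as the bed's. Keyed: handle slot 22 mm wide for x -68 to +18 mm, blade bay 46 mm wide for x +18 to +68 mm, so the blade goes to +x. The spatula lies right with its origin on this point (within 6 mm) and its x along this x
- bracket_pocket (a point): centre of the bracket pocket at floor level (12 mm above the table), axes as the bed's. A rectangle 96 mm along y and 42 mm along x: the bracket's x lies along this y, either way round
- spatula: spatula lying flat, 130 mm long along its x; origin at its middle, on the underside. Wooden handle x -65 to +21 mm, 16 wide, 20 high; steel blade x +21 to +65 mm, 40 wide, 5 thick. Balances about its origin, where the handle can be gripped. About 80 to 130 g
- bracket: flat steel bracket lying on the table, plate 90 (x) x 36 (y) x 6 mm with an upright rib 44 (x) x 14 (y) on its middle, rib top 20 mm above the underside; origin at the centre of the underside. Grip by the rib. About 120 to 200 g
- lever_top (a point): centre of the top face of the press lever's black pad (36 along the bed's x, 46 along its y, 12 mm thick), 120 mm above the table when up, 80 mm when fully down; nothing else is as high on the bed
- lever (a joint): travel of the press lever, m: 0 up, 0.040 fully down at its stop, straight down. Spring about 3 N at the top to 9 N at the bottom, with bumps of about 2 N either way; it clicks over three ridges, at 0.008, 0.020 and 0.032. The third click is made beyond 0.036. It springs all the way up when let go
- roll_a: blue ribbon roll standing upright, 60 dia x 111 tall; origin at the centre of its underside. Not part of the job
- roll_b: the same kind of roll, standing upright near the far edge. Not part of the job
- core: short empty cardboard core ring standing on end, 38 dia x 28 tall, among the parts to be loaded. Not part of the job
- core_b: long empty cardboard core standing on end, 38 dia x 110 tall, at the far side. Not part of the job
- screwdriver: screwdriver lying on the table near the robot, about 200 long. Not part of the job
- wrench: steel wrench lying on the table at the far right, about 200 long. Not part of the job
- carton: small cardboard carton 100 x 70 x 50 at the right. Not part of the job
Not all that is in view belongs to the job. Leave any yellow look-alike of the bracket alone.

How it is judged:
By the outcome, as a careful person would: the job done as asked, in the order asked, and still so for the second after the job is handed in, while the arm keeps its last pose, push and grip.
It also fails if it takes over 64 s, if anything falls off the work surface, if the arm or the gripper's body presses on something with over 40 N, if the wrist force passes 120 N, or if a joint passes its speed limit or range.

## Working session

There is one attempt and no reset: what is moved stays moved. The work goes in short steps, Python scripts to look and compute and a tool call to move; the robot and the scene stay as the last step left them, time stands still between calls to the robot, and variables do not carry over. Pictures are saved under pics/ and viewed, and the job is handed in when it is done.

Besides the shell and the picture viewer there is one more tool, called after ">>>" as name(argument=value, ...), one argument or row to a line, values as JSON. jog_arm: Moves the arm, as the interface text tells. Its arguments: {"type":"object","properties":{"commands":{"type":"array"},"gripper":{"type":"number"}},"required":["commands"]}

```bash
ls; mkdir -p pics; python3 - <<'E'
from plant import ctrl
import cv2,json
print(ctrl.get_obs())
import pickle
for n in ["side","top","wrist"]:
    s=ctrl.snapshot(n)
    cv2.imwrite(f"pics/{n}0.png",s["image"][:,:,::-1])
    pickle.dump(s,open(f"{n}0.pkl","wb"))
    print(n,{k:v for k,v in s.items() if k!="image"})
E
```

```text
pics
{'clock': 0.0, 'joint_pos': array([ 9.33983766e+01,  2.05895364e+01,  6.31905500e-01, -2.12955787e-02,
       -7.01343416e+01, -1.65068865e+01]), 'qvel': array([-0.0492528 , -0.01571644,  0.0786158 , -0.02045689, -0.06275259,
       -0.05571856]), 'tau': array([-7.88643720e-04, -5.82728684e+01,  2.93062609e+01,  6.99710727e+00,
        6.99476586e-03, -1.60083887e-04]), 'tool_pos': array([0.15299609, 0.65691706, 0.22562622]), 'orientation': array([ 1.79906130e+02, -6.94084252e-03, -1.31157568e+01]), 'force': array([-0.22773285,  1.33569612, -0.75592879]), 'moment': array([-0.00117324,  0.05112914, -0.04642883]), 'opening': 0.08757631285332587}
side {'mtx': array([[548.85916037,   0.        , 317.90102518],
       [  0.        , 548.85916037, 236.79116544],
       [  0.        ,   0.        ,   1.        ]]), 'position': array([1.23745125, 1.11485035, 1.13892715]), 'orientation': array([ 50.76606361,  -0.28454158, 147.21953978])}
top {'mtx': array([[456.60968251,   0.        , 317.98786754],
       [  0.        , 456.60968251, 238.05393955],
       [  0.        ,   0.        ,   1.        ]]), 'position': array([0.32519106, 0.03369284, 1.21644492]), 'orientation': array([ 10.27776284,  -0.17169205, -90.3486142 ])}
wrist {'mtx': array([[336.53781667,   0.        , 318.57497628],
       [  0.        , 336.53781667, 239.3858919 ],
       [  0.        ,   0.        ,   1.        ]]), 'hand_eye': array([[-8.55150031e-04,  9.67163272e-01,  2.54154430e-01,
         6.77753912e-02],
       [ 9.99998571e-01,  1.19778839e-03, -1.19340091e-03,
         4.35823228e-04],
       [-1.45863675e-03,  2.54153046e-01, -9.67162914e-01,
        -1.58015768e-01],
       [ 0.00000000e+00,  0.00000000e+00,  0.00000000e+00,
         1.00000000e+00]])}
```

View pics/top0.png

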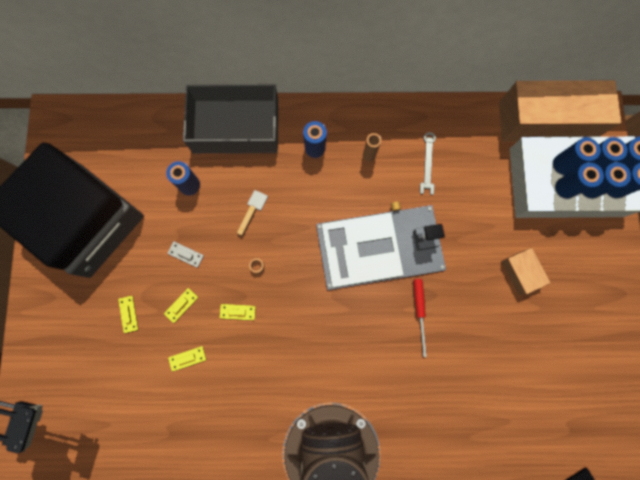

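View pics/side0.png

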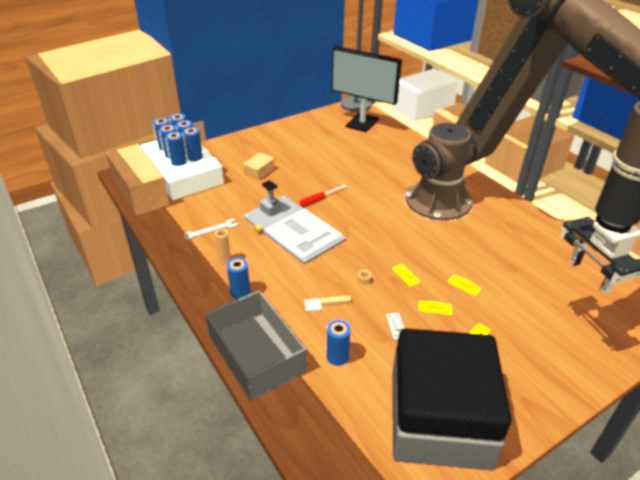

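View pics/wrist0.png

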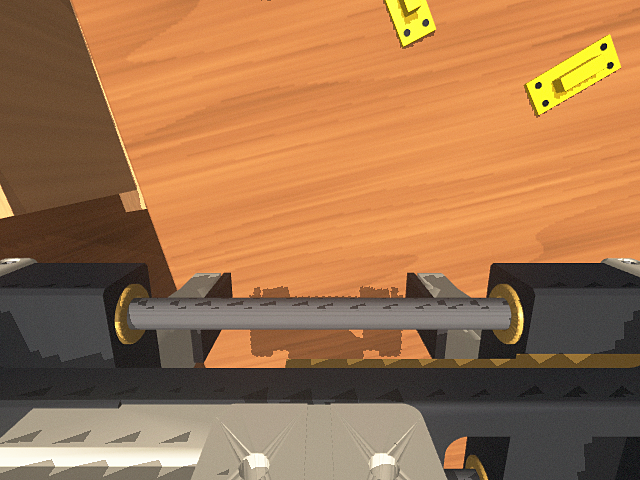

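The top view shows:
- Spatula at about (252,213).
- Grey-steel bracket at about (185,254), and four yellow look-alikes at (128,314), (181,305), (238,312) and (187,358). The steel one is the bracket meant.
- Bed around (380,247), with the lever pad at about (433,232).

I'll confirm this in enlarged crops.

```bash
cat > h.py <<'E'
import numpy as np, cv2, pickle
from scipy.spatial.transform import Rotation as R
def cam(s,obs=None):
    if "position" in s:
        return R.from_euler('xyz',s["orientation"],degrees=True).as_matrix(), np.array(s["position"])
    Rt=R.from_euler('xyz',obs["orientation"],degrees=True).as_matrix()
    H=s["hand_eye"]
    return Rt@H[:3,:3], Rt@H[:3,3]+obs["tool_pos"]
def proj(s,P,obs=None):
    Rc,p=cam(s,obs); q=(np.atleast_2d(P)-p)@Rc
    q=q*[1,-1,-1]; u=q@s["mtx"].T
    return u[:,:2]/u[:,2:]
def ray(s,uv,z,obs=None):
    Rc,p=cam(s,obs); uv=np.atleast_2d(uv)
    d=np.c_[uv,np.ones(len(uv))]@np.linalg.inv(s["mtx"]).T
    d=(d*[1,-1,-1])@Rc.T
    t=(z-p[2])/d[:,2]
    return p+d*t[:,None]
E
python3 - <<'E'
import cv2,numpy as np
im=cv2.imread('pics/top0.png')
a=cv2.resize(im[180:280,150:290],None,fx=5,fy=5,interpolation=cv2.INTER_CUBIC)
b=cv2.resize(im[195:300,310:455],None,fx=5,fy=5,interpolation=cv2.INTER_CUBIC)
cv2.imwrite('pics/ca.png',a);cv2.imwrite('pics/cb.png',b)
from plant import ctrl
for q in ["spatula","bracket","lever_top","bed","core"]:
    try:
        for d in ctrl.regions_of("top",q): print(q,d["confidence"],np.array(d["position"])*[640,480],d["mask"].sum())
    except Exception as e: print(q,e)
E
```

```text
spatula 0.86 [252.608 207.888] 505
bracket 0.96 [236.8   312.912] 508
bracket 0.91 [179.584 252.288] 463
bracket 0.9 [180.096 304.32 ] 484
bracket 0.85 [125.568 312.912] 510
bracket 0.85 [188.608 359.808] 479
lever_top 0.66 [428.48  165.312] 508
lever_top 0.64 [433.984 232.512] 295
bed 0.96 [379.52  247.776] 8138
core 0.69 [252.416 263.808] 135
core 0.69 [370.816 146.592] 352
```

View pics/ca.png

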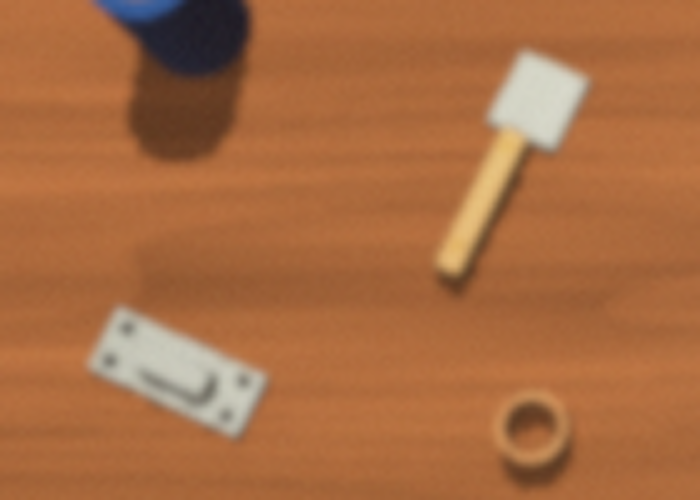

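View pics/cb.png

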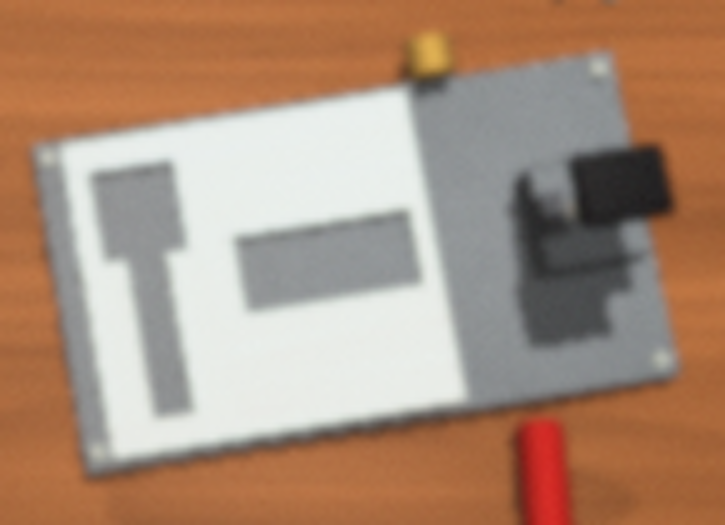

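The crops confirm it: grey bracket (185.6,254.4), spatula with its blade up-right at (257,200), spatula pocket with its blade bay at +x (up), and bracket pocket at (375,247). Next I measure poses from the corners.

```bash
python3 - <<'E'
from h import *
s=pickle.load(open('top0.pkl','rb'))
f=lambda pts,ox,oy:(np.array(pts)+.5)/5-.5+[ox,oy]
def show(n,pts,z,o):
    P=ray(s,f(pts,*o),z); 
    print(n,P.mean(0).round(4)); print(P[:,:2].round(4).tolist())
    print(' sides',np.linalg.norm(P-np.roll(P,-1,0),axis=1).round(4), 'ang', [round(float(np.degrees(np.arctan2(*(np.roll(P,-1,0)-P)[i,[1,0]]))),1) for i in range(len(P))])
A=(150,180);B=(310,195)
show('bracket',[(120,305),(267,373),(238,438),(89,369)],.006,A)
show('blade',[(524,50),(590,82),(555,150),(489,117)],.005,A)
show('handle',[(436,264),(463,279),(527,140),(500,128)],.02,A)
show('bed',[(35,147),(610,55),(678,375),(90,473)],.012,B)
show('bpocket',[(236,237),(408,211),(420,282),(248,309)],.015,B)
show('sp_bay',[(92,175),(172,162),(185,249),(106,261)],.015,B)
show('sp_slot',[(130,258),(164,252),(192,411),(154,416)],.015,B)
show('pad',[(583,158),(660,146),(673,211),(585,220)],.12,B)
show('core',[(533,428)],.028,A)
E
```

```text
bracket [0.5038 0.384  0.006 ]
[[0.5398, 0.417], [0.5025, 0.3366], [0.4676, 0.3507], [0.5052, 0.4318]]
 sides [0.0887 0.0376 0.0894 0.0377] ang [-114.9, 158.0, 65.2, -23.1]
blade [0.6529 0.1936 0.005 ]
[[0.6811, 0.2026], [0.6628, 0.1661], [0.6245, 0.1847], [0.6433, 0.2211]]
 sides [0.0409 0.0425 0.0409 0.0421] ang [-116.7, 154.1, 62.7, -25.9]
handle [0.5922 0.2217 0.02  ]
[[0.5586, 0.2453], [0.5504, 0.2307], [0.6265, 0.198], [0.6332, 0.2127]]
 sides [0.0167 0.0828 0.0162 0.0814] ang [-119.4, -23.3, 65.3, 156.4]
bed [ 0.5193 -0.138   0.012 ]
[[0.5821, 0.0323], [0.6315, -0.2806], [0.4567, -0.3078], [0.4068, 0.0043]]
 sides [0.3167 0.1769 0.3161 0.1775] ang [-81.0, -171.1, 99.1, 9.1]
bpocket [ 0.5192 -0.1237  0.015 ]
[[0.5317, -0.0748], [0.5453, -0.1672], [0.5069, -0.1723], [0.4929, -0.0804]]
 sides [0.0934 0.0388 0.093  0.0392] ang [-81.6, -172.5, 98.6, 8.1]
sp_bay [ 0.5458 -0.0231  0.015 ]
[[0.5659, 0.0018], [0.5728, -0.0413], [0.5254, -0.0475], [0.5191, -0.0052]]
 sides [0.0436 0.0478 0.0427 0.0473] ang [-80.9, -172.6, 98.4, 8.5]
sp_slot [ 0.4799 -0.0334  0.015 ]
[[0.5207, -0.018], [0.5238, -0.0362], [0.4389, -0.0497], [0.4363, -0.0296]]
 sides [0.0185 0.086  0.0202 0.0851] ang [-80.2, -171.0, 97.2, 7.8]
pad [ 0.5391 -0.2566  0.12  ]
[[0.5521, -0.2365], [0.5579, -0.2747], [0.5254, -0.2792], [0.5212, -0.236]]
 sides [0.0386 0.0328 0.0435 0.0309] ang [-81.3, -172.0, 95.6, -1.0]
core [0.4694 0.1909 0.028 ]
[[0.4694, 0.1909]]
 sides [0.] ang [0.0]
```

```bash
cat >> h.py <<'E'
def delta(x,y,z,yaw,obs=None):
    if obs is None:
        from plant import ctrl; obs=ctrl.get_obs()
    Rt=R.from_euler('xyz',obs["orientation"],degrees=True)
    d=Rt.inv().apply(np.array([x,y,z])-obs["tool_pos"])*100
    a=-np.radians((yaw-obs["orientation"][2]+180)%360-180)
    print("clock",round(obs["clock"],2),"pos",obs["tool_pos"].round(4),"ori",obs["orientation"].round(2),"F",obs["force"].round(1),"open",round(obs["opening"],4))
    print("tool shift cm",d.round(2),"roll rad",round(a,3))
E
python3 -c "
from h import *
delta(.504,.384,.2,-115)
s=pickle.load(open('top0.pkl','rb'));print(ray(s,[[178,168]],.11),ray(s,[[315,131]],.11))"
```

```text
clock 0.4 pos [0.1531 0.6573 0.2264] ori [179.99  -0.   -13.11] F [0.3 0.1 0.1] open 0.0879
tool shift cm [40.38 18.66  2.65] roll rad 1.778
[[0.70793898 0.38232987 0.11      ]] [[0.80566922 0.03513867 0.11      ]]
```

>>> jog_arm(
  commands=[
    {"x": 3.4, "y": 1.55, "z": 0.22},
    {"x": 3.4, "y": 1.55, "z": 0.22},
    {"x": 3.4, "y": 1.55, "z": 0.22},
    {"x": 3.4, "y": 1.55, "z": 0.22},
    {"x": 3.4, "y": 1.55, "z": 0.22},
    {"x": 3.4, "y": 1.55, "z": 0.22},
    {"x": 3.4, "y": 1.55, "z": 0.22},
    {"x": 3.4, "y": 1.55, "z": 0.22},
    {"x": 3.4, "y": 1.55, "z": 0.22},
    {"x": 3.4, "y": 1.55, "z": 0.22},
    {"x": 3.4, "y": 1.55, "z": 0.22},
    {"x": 3.0, "y": 1.6, "z": 0.23},
  ],
  gripper=5,
)

```text
validation failed for argument at $.co...
```

>>> jog_arm(
  commands=[
    {"roll": 0.148},
    {"roll": 0.148},
    {"roll": 0.148},
    {"roll": 0.148},
    {"roll": 0.148},
    {"roll": 0.148},
    {"roll": 0.148},
    {"roll": 0.148},
    {"roll": 0.148},
    {"roll": 0.148},
    {"roll": 0.148},
    {"roll": 0.15},
  ],
)

```text
validation failed for argument at $.co...
```

>>> jog_arm(
  commands=[
    {"x": 0},
    {"x": 0},
  ],
)

```text
validation failed for argument at $.co...
```

```bash
cat > look.py <<'E'
import sys
from h import *
from plant import ctrl
def look(n):
    obs=ctrl.get_obs(); s=ctrl.snapshot("wrist"); s["obs"]=obs
    pickle.dump(s,open(n+'.pkl','wb')); cv2.imwrite(f'pics/{n}.png',s["image"][:,:,::-1]); return s,obs
if __name__=="__main__": look(sys.argv[1])
E
python3 look.py w1; python3 -c "
from h import *
delta(.504,.384,.2,-115)"
```

```text
clock 0.45 pos [0.1531 0.6573 0.2265] ori [179.99   0.   -13.11] F [ 0.6 -0.4 -0.6] open 0.0877
tool shift cm [40.38 18.66  2.65] roll rad 1.778
```

View pics/w1.png

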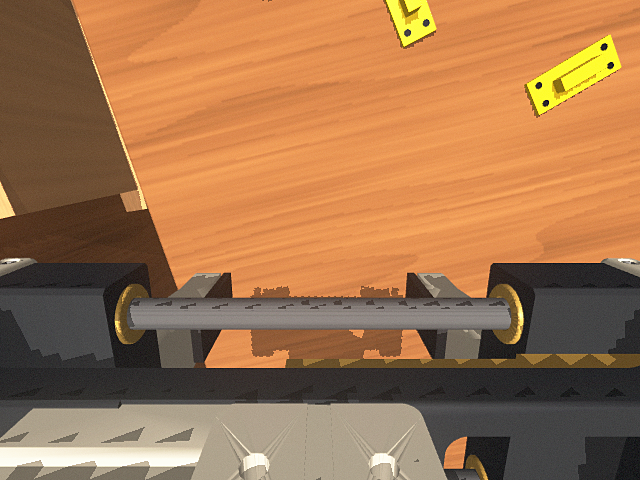

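The moves were refused, so the arm is where it was. I'll supply all four keys in every row.

>>> jog_arm(
  commands=[
    {"x": 3.4, "y": 1.55, "z": 0.22, "roll": 0},
    {"x": 3.4, "y": 1.55, "z": 0.22, "roll": 0},
    {"x": 3.4, "y": 1.55, "z": 0.22, "roll": 0},
    {"x": 3.4, "y": 1.55, "z": 0.22, "roll": 0},
    {"x": 3.4, "y": 1.55, "z": 0.22, "roll": 0},
    {"x": 3.4, "y": 1.55, "z": 0.22, "roll": 0},
    {"x": 3.4, "y": 1.55, "z": 0.22, "roll": 0},
    {"x": 3.4, "y": 1.55, "z": 0.22, "roll": 0},
    {"x": 3.4, "y": 1.55, "z": 0.22, "roll": 0},
    {"x": 3.4, "y": 1.55, "z": 0.22, "roll": 0},
    {"x": 3.4, "y": 1.55, "z": 0.22, "roll": 0},
    {"x": 3.0, "y": 1.6, "z": 0.23, "roll": 0},
  ],
  gripper=5,
)

```text
clock: 1.65
tool_pos: [0.5056, 0.383, 0.2001]
orientation: [-180.0, -0.0, -13.1]
force: [-0.0, -0.1, 0.8]
opening: 0.05
```

>>> jog_arm(
  commands=[
    {"x": 0, "y": 0, "z": 0, "roll": 0.148},
    {"x": 0, "y": 0, "z": 0, "roll": 0.148},
    {"x": 0, "y": 0, "z": 0, "roll": 0.148},
    {"x": 0, "y": 0, "z": 0, "roll": 0.148},
    {"x": 0, "y": 0, "z": 0, "roll": 0.148},
    {"x": 0, "y": 0, "z": 0, "roll": 0.148},
    {"x": 0, "y": 0, "z": 0, "roll": 0.148},
    {"x": 0, "y": 0, "z": 0, "roll": 0.148},
    {"x": 0, "y": 0, "z": 0, "roll": 0.148},
    {"x": 0, "y": 0, "z": 0, "roll": 0.148},
    {"x": 0, "y": 0, "z": 0, "roll": 0.148},
    {"x": 0, "y": 0, "z": 0, "roll": 0.148},
  ],
)

```text
clock: 2.85
tool_pos: [0.5043, 0.3841, 0.2001]
orientation: [180.0, 0.0, -115.2]
force: [-0.6, 0.3, -0.1]
opening: 0.0503
```

```bash
python3 look.py w2; python3 -c "
from h import *
delta(.504,.384,.2,-115)"
```

```text
clock 2.9 pos [0.5042 0.3841 0.2001] ori [ 180.      0.   -115.74] F [ 1.1 -0.1  0.3] open 0.0499
tool shift cm [0.02 0.02 0.01] roll rad -0.013
```

View pics/w2.png

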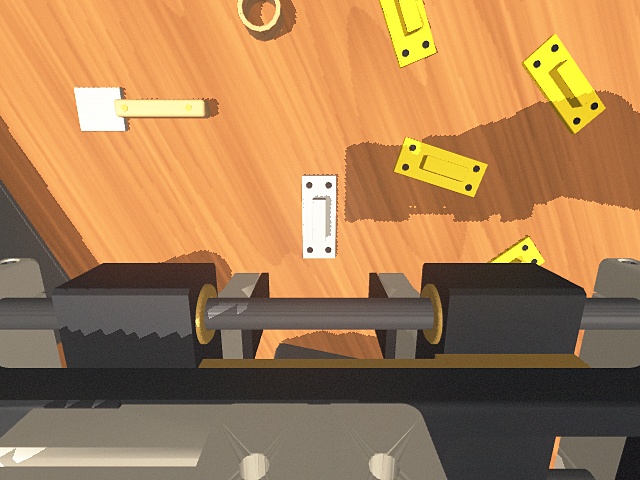

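Wrist view: the steel bracket is upright at (319,217), its rib offset in the view by height. The spatula is at (155,108) and the yellow ones sit to the right.

```bash
python3 - <<'E'
from h import *
s=pickle.load(open('w2.pkl','rb')); obs=s["obs"]; im=s["image"]
print(obs["tool_pos"],obs["orientation"],obs["qvel"].round(1))
hsv=cv2.cvtColor(im,cv2.COLOR_RGB2HSV)
def fit(x0,x1,y0,y1,z,lo,hi):
    m=cv2.inRange(hsv,lo,hi); k=np.zeros_like(m);k[y0:y1,x0:x1]=m[y0:y1,x0:x1]
    k=cv2.morphologyEx(k,cv2.MORPH_CLOSE,np.ones((7,7)))
    c=max(cv2.findContours(k,0,2)[0],key=cv2.contourArea)
    P=ray(s,c[:,0].astype(float),z,obs)[:,:2]
    r=cv2.minAreaRect((P*1000).astype(np.float32)); b=cv2.boxPoints(r)
    print(r); return P
fit(290,350,165,265,.006,(0,0,90),(180,60,255))
fit(60,128,80,140,.005,(0,0,90),(180,60,255))
fit(110,210,90,122,.02,(18,60,140),(35,160,255))
big=cv2.resize(im[160:270,270:370],None,fx=5,fy=5)
cv2.imwrite('pics/w2c.png',big[:,:,::-1])
big=cv2.resize(im[70:150,60:220],None,fx=5,fy=5)
cv2.imwrite('pics/w2d.png',big[:,:,::-1])
E
```

```text
[0.50427926 0.38411727 0.20010267] [ 1.79999421e+02  4.49852946e-03 -1.15216662e+02] [  0.1  -0.    0.1  -0.1  -0.1 -84.3]
((503.7884521484375, 383.2712097167969), (88.48674774169922, 35.58943176269531), 64.73413848876953)
((650.7185668945312, 194.6446990966797), (38.83072280883789, 49.013389587402344), 64.73443603515625)
((593.471923828125, 221.3552703857422), (14.99945068359375, 83.72276306152344), 65.36929321289062)
```

View pics/w2c.png

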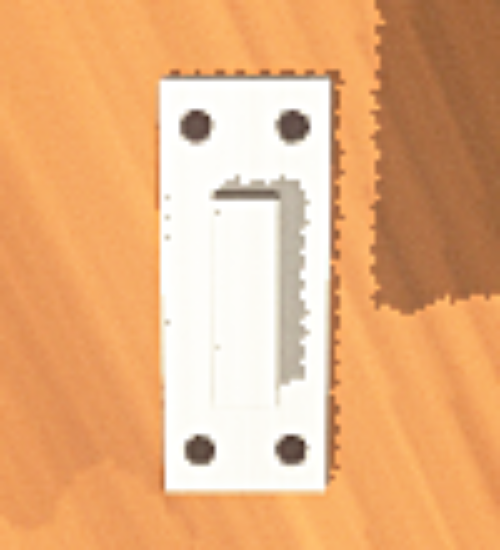

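View pics/w2d.png

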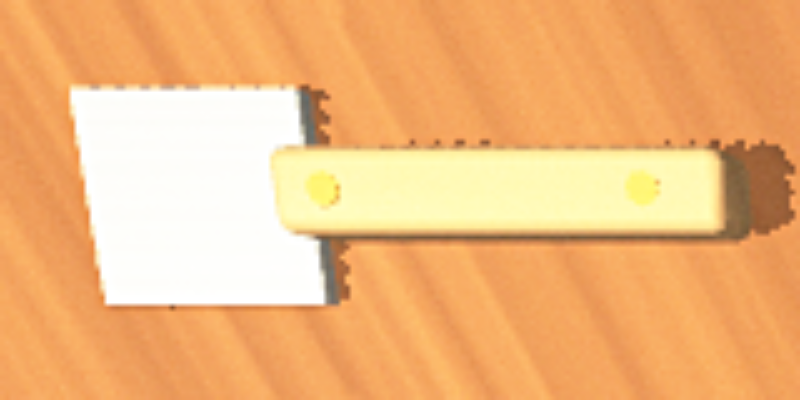

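>>> jog_arm(
  commands=[
    {"x": 0.05, "y": 0.04, "z": 3.5, "roll": -0.008},
    {"x": 0, "y": 0, "z": 3.5, "roll": 0},
    {"x": 0, "y": 0, "z": 3.5, "roll": 0},
    {"x": 0, "y": 0, "z": 3, "roll": 0},
    {"x": 0, "y": 0, "z": 2.4, "roll": 0},
    {"x": 0, "y": 0, "z": 1.8, "roll": 0},
    {"x": 0, "y": 0, "z": 0.9, "roll": 0},
    {"x": 0, "y": 0, "z": 0.5, "roll": 0},
    {"x": 0, "y": 0, "z": 0, "roll": 0},
    {"x": 0, "y": 0, "z": 0, "roll": 0},
  ],
  gripper=4,
)

```text
clock: 3.9
tool_pos: [0.5042, 0.3843, 0.01]
orientation: [-180.0, 0.1, -114.4]
force: [0.5, 0.1, 0.2]
opening: 0.0402
```

```bash
python3 -c "
from h import *
delta(.5038,.3833,.009,-115.3)"
```

```text
clock 3.9 pos [0.5042 0.3843 0.01  ] ori [-1.7997e+02  8.0000e-02 -1.1436e+02] F [0.5 0.1 0.2] open 0.0402
tool shift cm [ 0.11 -0.01  0.1 ] roll rad 0.016
```

>>> jog_arm(
  commands=[
    {"x": 0.1, "y": 0, "z": 0.1, "roll": 0.015},
    {"x": 0, "y": 0, "z": 0, "roll": 0},
  ],
)

```text
clock: 4.1
tool_pos: [0.5034, 0.3831, 0.0087]
orientation: [-180.0, 0.1, -115.3]
force: [0.2, -0.4, 0.7]
opening: 0.0399
```

>>> jog_arm(
  commands=[
    {"x": 0, "y": 0, "z": 0, "roll": 0},
    {"x": 0, "y": 0, "z": 0, "roll": 0},
    {"x": 0, "y": 0, "z": 0, "roll": 0},
    {"x": 0, "y": 0, "z": 0, "roll": 0},
    {"x": 0, "y": 0, "z": 0, "roll": 0},
  ],
  gripper=0,
)

```text
clock: 4.6
tool_pos: [0.5033, 0.3829, 0.0081]
orientation: [-180.0, 0.0, -115.3]
force: [-0.2, -0.5, 0.7]
opening: 0.0137
```

>>> jog_arm(
  commands=[
    {"x": 0, "y": 0, "z": -1, "roll": 0},
    {"x": 0, "y": 0, "z": -2, "roll": 0},
    {"x": 0, "y": 0, "z": -3, "roll": 0},
    {"x": 0, "y": 0, "z": -3.5, "roll": 0},
    {"x": 0, "y": 0, "z": -3.5, "roll": 0},
    {"x": 0, "y": 0, "z": -3, "roll": 0},
  ],
)

```text
clock: 5.2
tool_pos: [0.5033, 0.3829, 0.1707]
orientation: [-180.0, 0.1, -115.3]
force: [0.2, 0.6, -2.1]
opening: 0.0136
```

```bash
python3 -c "
from h import *
delta(.519,-.1237,.17,-81.1)"
```

```text
clock 5.2 pos [0.5033 0.3829 0.1707] ori [-1.7998e+02  7.0000e-02 -1.1526e+02] F [ 0.2  0.6 -2.1] open 0.0136
tool shift cm [ 4.515e+01 -2.303e+01  2.000e-02] roll rad -0.596
```

>>> jog_arm(
  commands=[
    {"x": 1.5, "y": -0.77, "z": 0, "roll": 0},
    {"x": 3, "y": -1.53, "z": 0, "roll": 0},
    {"x": 3.8, "y": -1.94, "z": 0, "roll": 0},
    {"x": 3.8, "y": -1.94, "z": 0, "roll": 0},
    {"x": 3.8, "y": -1.94, "z": 0, "roll": 0},
    {"x": 3.8, "y": -1.94, "z": 0, "roll": 0},
    {"x": 3.8, "y": -1.94, "z": 0, "roll": 0},
    {"x": 3.8, "y": -1.94, "z": 0, "roll": 0},
    {"x": 3.8, "y": -1.94, "z": 0, "roll": 0},
    {"x": 3.8, "y": -1.94, "z": 0, "roll": 0},
    {"x": 3.8, "y": -1.94, "z": 0, "roll": 0},
    {"x": 3.8, "y": -1.94, "z": 0, "roll": 0},
  ],
)

```text
clock: 6.4
tool_pos: [0.5171, -0.096, 0.168]
orientation: [180.0, 0.0, -115.3]
force: [1.2, -0.4, -2.1]
opening: 0.0138
```

>>> jog_arm(
  commands=[
    {"x": 1.7, "y": -0.87, "z": 0, "roll": 0},
    {"x": 0.95, "y": -0.5, "z": 0, "roll": 0},
    {"x": 0, "y": 0, "z": 0, "roll": -0.12},
    {"x": 0, "y": 0, "z": 0, "roll": -0.12},
    {"x": 0, "y": 0, "z": 0, "roll": -0.12},
    {"x": 0, "y": 0, "z": 0, "roll": -0.12},
    {"x": 0, "y": 0, "z": 0, "roll": -0.116},
    {"x": 0, "y": 0, "z": 0, "roll": 0},
    {"x": 0, "y": 0, "z": 0, "roll": 0},
  ],
)

```text
clock: 7.3
tool_pos: [0.5189, -0.1235, 0.168]
orientation: [180.0, 0.0, -81.3]
force: [0.5, 0.2, -1.3]
opening: 0.0139
```

```bash
python3 look.py w3; python3 -c "
from h import *
delta(.519,-.1237,.17,-81.1)"
```

```text
clock 7.35 pos [ 0.519  -0.1236  0.168 ] ori [ 1.7999e+02  1.0000e-02 -8.1280e+01] F [ 0.1  0.4 -1.5] open 0.0136
tool shift cm [ 0.01  0.   -0.2 ] roll rad -0.003
```

View pics/w3.png

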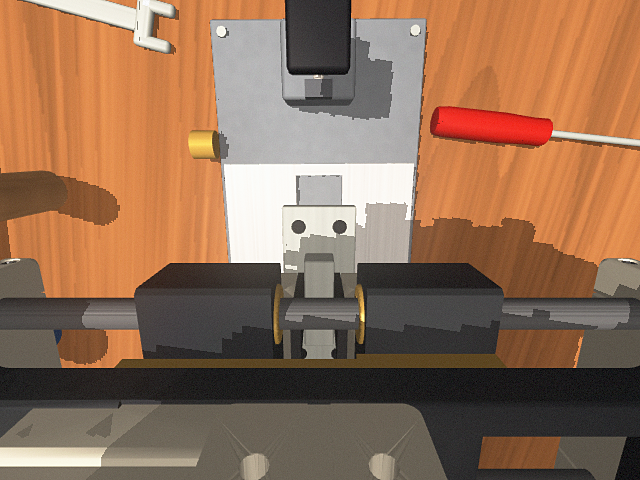

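Wrist view: the held bracket runs over cols 283-356, with its far edge at row 206. The pocket's -y end is visible at cols 297-342, row 176, and the lever pad at cols 285-352. I'll measure these.

```bash
python3 - <<'E'
from h import *
s=pickle.load(open('w3.pkl','rb')); im=s["image"]
big=cv2.resize(im[155:275,200:440],None,fx=3.3,fy=3.3,interpolation=cv2.INTER_CUBIC)
cv2.imwrite('pics/w3c.png',big[:,:,::-1])
g=cv2.cvtColor(im,cv2.COLOR_RGB2GRAY)
for r in (183,190,198): print(r,[(c,int(g[r,c])) for c in range(290,350,1) if abs(int(g[r,c+1])-int(g[r,c-1]))>25])
print([(r,int(g[r,320])) for r in range(160,270) if abs(int(g[r+1,320])-int(g[r-1,320]))>20])
print('br',[(c,int(g[215,c])) for c in range(270,370) if abs(int(g[215,c+1])-int(g[215,c-1]))>20])
E
```

```text
183 [(295, 255), (296, 124), (298, 111), (299, 197), (340, 182), (341, 149), (342, 240)]
190 [(295, 255), (296, 123), (299, 108), (300, 185), (340, 185), (341, 146), (342, 238)]
198 [(295, 255), (296, 160), (297, 117), (299, 116), (300, 189), (340, 188), (341, 144), (342, 255)]
[(163, 174), (164, 255), (174, 255), (175, 196), (204, 189), (205, 97), (206, 140), (207, 230), (234, 239), (235, 135), (252, 150), (253, 100), (260, 90), (261, 121), (262, 135)]
br [(281, 255), (282, 212), (283, 229), (354, 235), (356, 229), (357, 252), (366, 255), (367, 180)]
```

View pics/w3c.png

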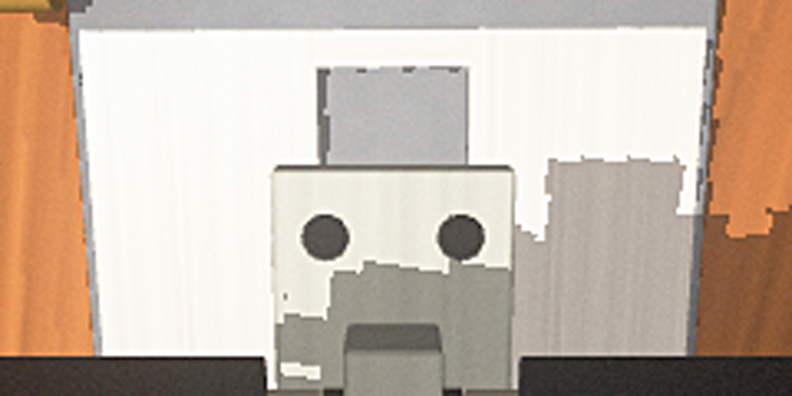

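```bash
python3 - <<'E'
from h import *
s=pickle.load(open('w3.pkl','rb')); o=s["obs"]
P=ray(s,[[295.7,183],[341.7,183],[295.9,198],[341.8,198],[318.7,174.8]],.018,o)
print(P.round(4)); print('width',np.linalg.norm(P[0]-P[1]),'yaw edges',np.degrees(np.arctan2(*(P[2]-P[0])[[1,0]])),np.degrees(np.arctan2(*(P[3]-P[1])[[1,0]])),np.degrees(np.arctan2(*(P[0]-P[1])[[1,0]])))
a=np.radians(8.9); ex=np.array([np.cos(a),np.sin(a)]); ey=np.array([-np.sin(a),np.cos(a)])
mid=(P[0]+P[1])[:2]/2
c=mid+ey*((P[4,:2]-mid)@ey+.048)
print('pocket centre',c)
# bracket in hand: far edge
z=o["tool_pos"][2]-.008+.006
Q=ray(s,[[282,215],[356,215],[319,205.5]],z,o)
print(Q.round(4),np.linalg.norm(Q[0]-Q[1]))
midq=(Q[0]+Q[1])[:2]/2
cb=midq+ey*((Q[2,:2]-midq)@ey+.045); print('bracket centre',cb,'tcp',o["tool_pos"], 'yaw', o["orientation"][2])
# full pad
print('padcols',ray(s,[[286,70],[351,70],[318,74]],.12,o))
# bolts & bed edges
B=ray(s,[[221.5,31],[415.5,30]],.0125,o);print('bolts',B, np.degrees(np.arctan2(*(B[0]-B[1])[[1,0]])))
# walls block sides
# other top-cam estimates with z=.018 
t=pickle.load(open('top0.pkl','rb'))
f=lambda pts,ox,oy:(np.array(pts)+.5)/5-.5+[ox,oy]
print('top',ray(t,f([(236,237),(408,211),(420,282),(248,309)],310,195),.018).mean(0))
E
```

```text
[[ 0.5449 -0.1608  0.018 ]
 [ 0.5037 -0.167   0.018 ]
 [ 0.5429 -0.1473  0.018 ]
 [ 0.5013 -0.1536  0.018 ]
 [ 0.5254 -0.1711  0.018 ]]
width 0.04168455968525436 yaw edges 98.44843934426986 100.04210743377028 8.655381643506143
pocket centre [ 0.51801093 -0.12370938]
[[ 0.5417 -0.1592  0.166 ]
 [ 0.5064 -0.1646  0.166 ]
 [ 0.5248 -0.1665  0.166 ]] 0.03568859832705668
bracket centre [ 0.51783503 -0.12202001] tcp [ 0.5189499  -0.12352426  0.16797107] yaw -81.28955147386883
padcols [[ 0.55333769 -0.23202151  0.12      ]
 [ 0.51741355 -0.237503    0.12      ]
 [ 0.5353462  -0.23269467  0.12      ]]
bolts [[ 0.62262106 -0.27456808  0.0125    ]
 [ 0.46386222 -0.29955556  0.0125    ]] 8.944557804038912
top [ 0.51873593 -0.12328173  0.018     ]
```

>>> jog_arm(
  commands=[
    {"x": 0.08, "y": 0, "z": 2, "roll": -0.003},
    {"x": 0, "y": 0, "z": 3, "roll": 0},
    {"x": 0, "y": 0, "z": 3, "roll": 0},
    {"x": 0, "y": 0, "z": 2.5, "roll": 0},
    {"x": 0, "y": 0, "z": 2, "roll": 0},
    {"x": 0, "y": 0, "z": 1, "roll": 0},
    {"x": 0, "y": 0, "z": 0.5, "roll": 0},
    {"x": 0, "y": 0, "z": 0, "roll": 0},
    {"x": 0, "y": 0, "z": 0, "roll": 0},
  ],
)

```text
clock: 8.25
tool_pos: [0.52, -0.1246, 0.0289]
orientation: [-179.9, -0.0, -81.0]
force: [-0.1, -0.5, -2.0]
opening: 0.0134
```

```bash
python3 look.py w4; python3 -c "
from h import *
delta(.5188,-.1244,.021,-81.1)"
```

```text
clock 8.3 pos [ 0.5201 -0.1246  0.0291] ori [-1.799e+02 -1.000e-02 -8.095e+01] F [ 0.4  0.3 -1.3] open 0.0139
tool shift cm [-0.04  0.13  0.81] roll rad 0.003
```

View pics/w4.png

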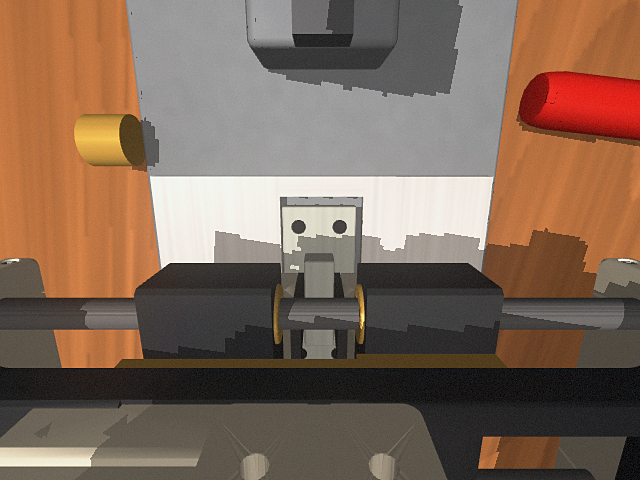

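Wrist view: the bracket (cols 282-356, far edge row 206) sits just over the pocket (cols 280-362, edge row 197). It's about 1 mm left of centre, so I'll shift it right and lower it.

>>> jog_arm(
  commands=[
    {"x": 0, "y": 0.12, "z": 0, "roll": 0.002},
    {"x": 0, "y": 0, "z": 0.3, "roll": 0},
    {"x": 0, "y": 0, "z": 0.3, "roll": 0},
    {"x": 0, "y": 0, "z": 0.15, "roll": 0},
    {"x": 0, "y": 0, "z": 0, "roll": 0},
    {"x": 0, "y": 0, "z": 0, "roll": 0},
  ],
)

```text
clock: 8.9
tool_pos: [0.5181, -0.1248, 0.0204]
orientation: [180.0, -0.0, -81.1]
force: [-0.4, -0.6, -2.0]
opening: 0.014
```

```bash
python3 look.py w5; python3 -c "
from h import *
delta(.5188,-.1244,.021,-81.1)"
```

```text
clock 8.95 pos [ 0.5182 -0.1249  0.0205] ori [179.99  -0.   -81.06] F [ 0.9  0.8 -0.3] open 0.0136
tool shift cm [-0.04 -0.07 -0.05] roll rad 0.001
```

View pics/w5.png

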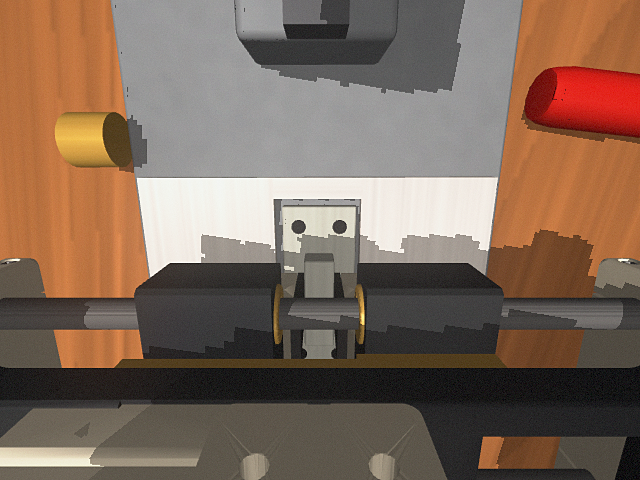

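>>> jog_arm(
  commands=[
    {"x": 0, "y": -0.05, "z": 0.03, "roll": 0},
    {"x": 0, "y": 0, "z": 0, "roll": 0},
  ],
)

```text
clock: 9.15
tool_pos: [0.5187, -0.1247, 0.0203]
orientation: [-180.0, -0.0, -81.1]
force: [-0.2, 0.1, -1.8]
opening: 0.0134
```

>>> jog_arm(
  commands=[
    {"x": 0, "y": 0, "z": 0, "roll": 0},
    {"x": 0, "y": 0, "z": 0, "roll": 0},
    {"x": 0, "y": 0, "z": 0, "roll": 0},
    {"x": 0, "y": 0, "z": 0, "roll": 0},
    {"x": 0, "y": 0, "z": -1, "roll": 0},
    {"x": 0, "y": 0, "z": -2, "roll": 0},
    {"x": 0, "y": 0, "z": -4, "roll": 0},
    {"x": 0, "y": 0, "z": -4, "roll": 0},
    {"x": 0, "y": 0, "z": -4, "roll": 0},
    {"x": 0, "y": 0, "z": -3, "roll": 0},
    {"x": 0, "y": 0, "z": 0, "roll": 0},
  ],
  gripper=4,
)

```text
clock: 10.25
tool_pos: [0.5211, -0.125, 0.206]
orientation: [-179.5, -0.1, -81.0]
force: [0.4, -0.0, -0.0]
opening: 0.04
```

```bash
python3 look.py w6; python3 -c "
from h import *
delta(.613,.212,.2,-25)"
```

```text
clock 10.3 pos [ 0.5199 -0.1247  0.2034] ori [-1.7968e+02 -3.0000e-02 -8.1050e+01] F [-0.3  0.7 -0.3] open 0.0401
tool shift cm [-31.81 -14.43   0.41] roll rad -0.978
```

View pics/w6.png

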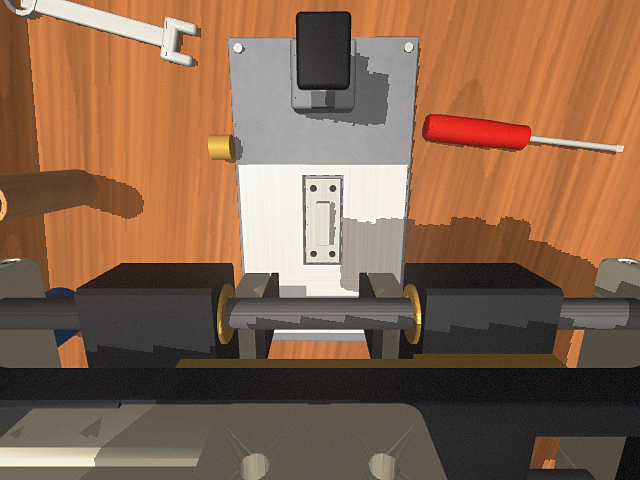

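The bracket lies flat in its pocket at (322,219), and the pad is visible at cols 296-351, rows 12-90. Next is the spatula.

>>> jog_arm(
  commands=[
    {"x": -1.8, "y": -0.8, "z": 0, "roll": 0},
    {"x": -3, "y": -1.36, "z": 0, "roll": 0},
    {"x": -3.5, "y": -1.59, "z": 0, "roll": 0},
    {"x": -3.5, "y": -1.59, "z": 0, "roll": 0},
    {"x": -3.5, "y": -1.59, "z": 0, "roll": 0},
    {"x": -3.5, "y": -1.59, "z": 0, "roll": 0},
    {"x": -3.5, "y": -1.59, "z": 0, "roll": 0},
    {"x": -3.5, "y": -1.59, "z": 0, "roll": 0},
    {"x": -3, "y": -1.36, "z": 0, "roll": 0},
    {"x": -3, "y": -1.36, "z": 0, "roll": 0},
  ],
)

```text
clock: 11.3
tool_pos: [0.6112, 0.213, 0.1992]
orientation: [179.9, -0.0, -81.0]
force: [0.1, -0.3, 2.0]
opening: 0.0402
```

>>> jog_arm(
  commands=[
    {"x": 0, "y": 0, "z": 0, "roll": -0.14},
    {"x": 0, "y": 0, "z": 0, "roll": -0.14},
    {"x": 0, "y": 0, "z": 0, "roll": -0.14},
    {"x": 0, "y": 0, "z": 0, "roll": -0.14},
    {"x": 0, "y": 0, "z": 0, "roll": -0.14},
    {"x": 0, "y": 0, "z": 0, "roll": -0.14},
    {"x": 0, "y": 0, "z": 0, "roll": -0.14},
    {"x": 0, "y": 0, "z": 0, "roll": 0},
    {"x": 0, "y": 0, "z": 0, "roll": 0},
  ],
)

```text
clock: 12.2
tool_pos: [0.6113, 0.2116, 0.1996]
orientation: [179.9, 0.0, -25.2]
force: [0.8, -0.6, -0.1]
opening: 0.0403
```

```bash
python3 look.py w7; python3 -c "
from h import *
delta(.613,.212,.2,-25)"
```

```text
clock 12.25 pos [0.6114 0.2116 0.1998] ori [ 1.7996e+02  3.0000e-02 -2.5140e+01] F [-1.   0.   0.3] open 0.04
tool shift cm [ 0.13 -0.1  -0.02] roll rad -0.002
```

View pics/w7.png

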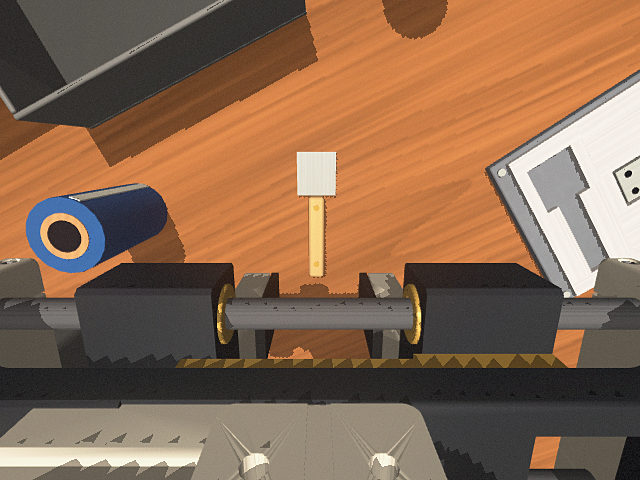

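```bash
python3 - <<'E'
from h import *
s=pickle.load(open('w7.pkl','rb')); o=s["obs"]; im=s["image"]
big=cv2.resize(im[140:285,270:370],None,fx=4,fy=4,interpolation=cv2.INTER_CUBIC)
cv2.imwrite('pics/w7c.png',big[:,:,::-1])
hsv=cv2.cvtColor(im,cv2.COLOR_RGB2HSV)
def fit(x0,x1,y0,y1,z,lo,hi):
    m=cv2.inRange(hsv,lo,hi); k=np.zeros_like(m);k[y0:y1,x0:x1]=m[y0:y1,x0:x1]
    k=cv2.morphologyEx(k,cv2.MORPH_CLOSE,np.ones((5,5)))
    c=max(cv2.findContours(k,0,2)[0],key=cv2.contourArea); print(cv2.boundingRect(c))
    P=ray(s,c[:,0].astype(float),z,o)[:,:2]
    print(cv2.minAreaRect((P*1000).astype(np.float32)))
fit(285,350,145,197,.005,(0,0,140),(180,45,255))
fit(300,335,190,285,.02,(15,70,170),(35,170,255))
print(o["tool_pos"],o["orientation"])
E
```

```text
(297, 152, 39, 43)
((653.1016845703125, 193.4820556640625), (39.45600128173828, 42.53789520263672), 64.79566955566406)
(303, 195, 21, 82)
((595.9116821289062, 220.74530029296875), (19.819929122924805, 87.3834228515625), 68.52550506591797)
[0.61127721 0.21156145 0.19962933] [ 1.79941603e+02  4.19870388e-02 -2.51548795e+01]
```

View pics/w7c.png

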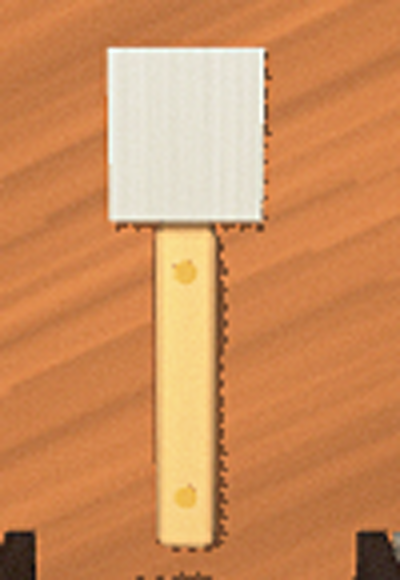

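>>> jog_arm(
  commands=[
    {"x": 0.23, "y": -0.13, "z": 3.5, "roll": 0},
    {"x": 0, "y": 0, "z": 3.5, "roll": 0},
    {"x": 0, "y": 0, "z": 3.5, "roll": 0},
    {"x": 0, "y": 0, "z": 3, "roll": 0},
    {"x": 0, "y": 0, "z": 2.4, "roll": 0},
    {"x": 0, "y": 0, "z": 1.8, "roll": 0},
    {"x": 0, "y": 0, "z": 0.9, "roll": 0},
    {"x": 0, "y": 0, "z": 0.4, "roll": 0},
    {"x": 0, "y": 0, "z": 0, "roll": 0},
    {"x": 0, "y": 0, "z": 0, "roll": 0},
    {"x": 0, "y": 0, "z": 0, "roll": 0},
  ],
)

```text
clock: 13.35
tool_pos: [0.6149, 0.2124, 0.0114]
orientation: [-179.9, -0.1, -24.9]
force: [0.3, 0.3, 0.4]
opening: 0.0401
```

```bash
python3 -c "
from h import *
delta(.614,.2118,.0085,-25.1)"
```

```text
clock 13.35 pos [0.6149 0.2124 0.0114] ori [-1.7991e+02 -6.0000e-02 -2.4920e+01] F [0.3 0.3 0.4] open 0.0401
tool shift cm [-0.06  0.09  0.29] roll rad 0.003
```

>>> jog_arm(
  commands=[
    {"x": -0.05, "y": 0.09, "z": 0.28, "roll": 0.003},
    {"x": 0, "y": 0, "z": 0, "roll": 0},
    {"x": 0, "y": 0, "z": 0, "roll": 0},
  ],
)

```text
clock: 13.65
tool_pos: [0.6135, 0.2114, 0.0076]
orientation: [-180.0, -0.0, -25.1]
force: [-0.7, 0.3, 0.2]
opening: 0.0404
```

>>> jog_arm(
  commands=[
    {"x": 0, "y": 0, "z": 0, "roll": 0},
    {"x": 0, "y": 0, "z": 0, "roll": 0},
    {"x": 0, "y": 0, "z": 0, "roll": 0},
    {"x": 0, "y": 0, "z": 0, "roll": 0},
    {"x": 0, "y": 0, "z": 0, "roll": 0},
  ],
  gripper=0,
)

```text
clock: 14.15
tool_pos: [0.6136, 0.2115, 0.0075]
orientation: [-180.0, -0.0, -25.1]
force: [0.2, 0.0, 0.2]
opening: 0.0159
```

>>> jog_arm(
  commands=[
    {"x": 0, "y": 0, "z": -1, "roll": 0},
    {"x": 0, "y": 0, "z": -2, "roll": 0},
    {"x": 0, "y": 0, "z": -3, "roll": 0},
    {"x": 0, "y": 0, "z": -3.5, "roll": 0},
    {"x": 0, "y": 0, "z": -3.5, "roll": 0},
    {"x": 0, "y": 0, "z": -3, "roll": 0},
  ],
)

```text
clock: 14.75
tool_pos: [0.6136, 0.2114, 0.1703]
orientation: [-179.9, -0.1, -25.1]
force: [0.6, 0.2, -0.7]
opening: 0.0158
```

```bash
python3 - <<'E'
from h import *
w=pickle.load(open('w7.pkl','rb')); o=w["obs"]
t=pickle.load(open('top0.pkl','rb'))
# pocket estimates: from bracket pocket cross; top cam at z=.018
f=lambda pts,ox,oy:(np.array(pts)+.5)/5-.5+[ox,oy]
a=np.radians(8.9); ex=np.array([np.cos(a),np.sin(a)])
bay=ray(t,f([(92,175),(172,162),(185,249),(106,261)],310,195),.018)[:,:2].mean(0)
slot=ray(t,f([(130,258),(164,252),(192,411),(154,416)],310,195),.018)[:,:2].mean(0)
print('top centre from bay',bay-.043*ex,'slot',slot+.025*ex, 'mean')
im=w["image"]
cv2.imwrite('pics/w7p.png',cv2.resize(im[120:300,480:640],None,fx=4,fy=3.3,interpolation=cv2.INTER_CUBIC)[:,:,::-1])
delta(.508,-.029,.17,8.9)
E
```

```text
top centre from bay [ 0.50278816 -0.02956853] slot [ 0.50424537 -0.02934793] mean
clock 14.75 pos [0.6136 0.2114 0.1703] ori [-1.7993e+02 -5.0000e-02 -2.5080e+01] F [ 0.6  0.2 -0.7] open 0.0158
tool shift cm [ 0.62 26.24  0.  ] roll rad -0.593
```

View pics/w7p.png

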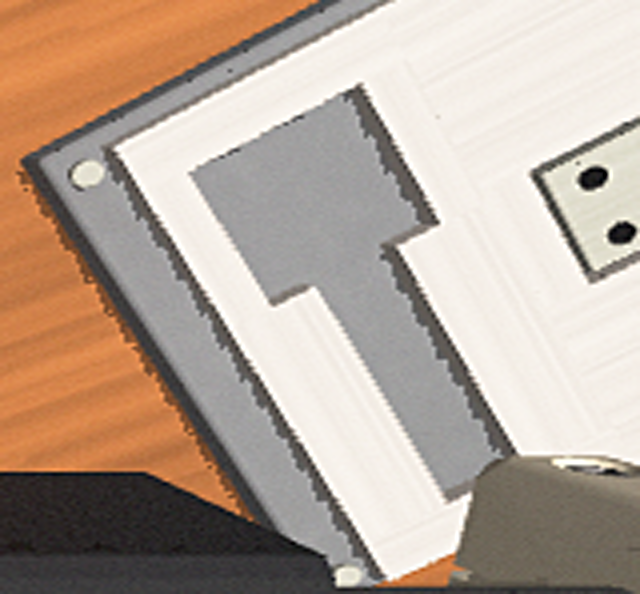

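```bash
python3 - <<'E'
from h import *
w=pickle.load(open('w7.pkl','rb')); o=w["obs"]
a=np.radians(8.9); ex=np.array([np.cos(a),np.sin(a)])
c=np.array([(190,172),(360,85),(437,222),(272,302)])/[4,3.3]+[480,120]
P=ray(w,c,.018,o)[:,:2]; print(P.round(4),np.linalg.norm(P-np.roll(P,-1,0),axis=1).round(4)); print('centre',P.mean(0)-.043*ex)
delta(.5035,-.03,.17,8.9)
E
```

```text
[[ 0.5655  0.0026]
 [ 0.5723 -0.042 ]
 [ 0.5245 -0.0494]
 [ 0.518  -0.0052]] [0.0452 0.0484 0.0446 0.0481]
centre [ 0.50258507 -0.03012976]
clock 14.75 pos [0.6136 0.2114 0.1703] ori [-1.7993e+02 -5.0000e-02 -2.5080e+01] F [ 0.6  0.2 -0.7] open 0.0158
tool shift cm [ 0.26 26.53  0.  ] roll rad -0.593
```

>>> jog_arm(
  commands=[
    {"x": 0, "y": 1.5, "z": 0, "roll": 0},
    {"x": 0, "y": 3, "z": 0, "roll": 0},
    {"x": 0, "y": 3.5, "z": 0, "roll": 0},
    {"x": 0, "y": 3.5, "z": 0, "roll": 0},
    {"x": 0, "y": 3.5, "z": 0, "roll": 0},
    {"x": 0, "y": 3.5, "z": 0, "roll": 0},
    {"x": 0, "y": 3.5, "z": 0, "roll": 0},
    {"x": 0, "y": 3, "z": 0, "roll": 0},
    {"x": 0.2, "y": 1.5, "z": 0, "roll": 0},
  ],
)

```text
clock: 15.65
tool_pos: [0.5011, -0.0314, 0.1677]
orientation: [-180.0, 0.0, -25.2]
force: [0.3, 0.7, -0.4]
opening: 0.0154
```

>>> jog_arm(
  commands=[
    {"x": 0, "y": 0, "z": 0, "roll": -0.12},
    {"x": 0, "y": 0, "z": 0, "roll": -0.12},
    {"x": 0, "y": 0, "z": 0, "roll": -0.12},
    {"x": 0, "y": 0, "z": 0, "roll": -0.12},
    {"x": 0, "y": 0, "z": 0, "roll": -0.113},
    {"x": 0, "y": 0, "z": 0, "roll": 0},
    {"x": 0, "y": 0, "z": 0, "roll": 0},
    {"x": 0, "y": 0, "z": 0, "roll": 0},
  ],
)

```text
clock: 16.45
tool_pos: [0.503, -0.0294, 0.1675]
orientation: [-180.0, 0.0, 8.8]
force: [-0.1, -0.6, -0.8]
opening: 0.0157
```

```bash
python3 look.py w8; python3 -c "
from h import *
delta(.5026,-.0299,.035,8.9)"
```

```text
clock 16.5 pos [ 0.503  -0.0294  0.1675] ori [-180.      0.      8.78] F [ 0.2 -0.3 -1.3] open 0.0156
tool shift cm [-0.04  0.04 13.25] roll rad -0.002
```

View pics/w8.png

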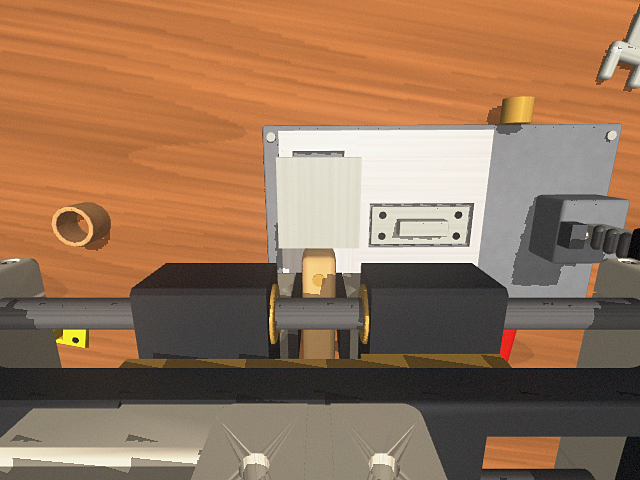

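Wrist view: the bracket is seated (421,225), and the spatula blade (277-361, 157-248) hovers over its bay. I'll lower it.

>>> jog_arm(
  commands=[
    {"x": -0.03, "y": 0.04, "z": 2, "roll": -0.002},
    {"x": 0, "y": 0, "z": 3, "roll": 0},
    {"x": 0, "y": 0, "z": 3, "roll": 0},
    {"x": 0, "y": 0, "z": 2.5, "roll": 0},
    {"x": 0, "y": 0, "z": 1.7, "roll": 0},
    {"x": 0, "y": 0, "z": 0.8, "roll": 0},
    {"x": 0, "y": 0, "z": 0.4, "roll": 0},
    {"x": 0, "y": 0, "z": 0, "roll": 0},
    {"x": 0, "y": 0, "z": 0, "roll": 0},
    {"x": 0, "y": 0, "z": 0, "roll": 0},
  ],
)

```text
clock: 17.5
tool_pos: [0.5033, -0.0297, 0.0343]
orientation: [-180.0, -0.1, 9.0]
force: [-0.8, 0.2, -0.8]
opening: 0.016
```

```bash
python3 look.py w9; python3 -c "
from h import *
delta(.5026,-.0299,.020,8.9)"
```

```text
clock 17.55 pos [ 0.5033 -0.0298  0.0343] ori [-1.7999e+02 -9.0000e-02  9.0000e+00] F [-0.6  0.5 -0.2] open 0.0156
tool shift cm [-0.07  0.    1.43] roll rad 0.002
```

View pics/w9.png

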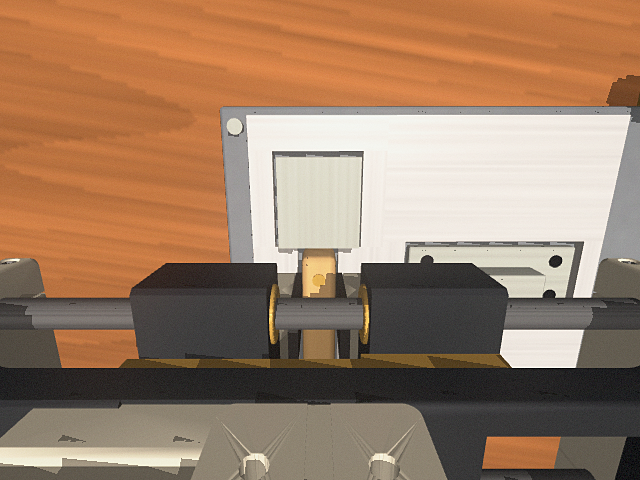

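>>> jog_arm(
  commands=[
    {"x": 0, "y": 0, "z": 0.5, "roll": 0},
    {"x": 0, "y": 0, "z": 0.4, "roll": 0},
    {"x": 0, "y": 0, "z": 0.3, "roll": 0},
    {"x": 0, "y": 0, "z": 0.1, "roll": 0},
    {"x": 0, "y": 0, "z": 0, "roll": 0},
    {"x": 0, "y": 0, "z": 0, "roll": 0},
    {"x": 0, "y": 0, "z": 0, "roll": 0},
  ],
)

```text
clock: 18.25
tool_pos: [0.5028, -0.0299, 0.0205]
orientation: [-180.0, -0.0, 9.0]
force: [-0.2, 0.4, 0.0]
opening: 0.0157
```

```bash
python3 look.py w10; python3 -c "
from h import *
delta(.5026,-.0299,.020,8.9)"
```

```text
clock 18.3 pos [ 0.5028 -0.0299  0.0206] ori [-1.80e+02 -1.00e-02  9.01e+00] F [-0.2 -0.7 -1. ] open 0.0156
tool shift cm [-0.02 -0.    0.06] roll rad 0.002
```

View pics/w10.png

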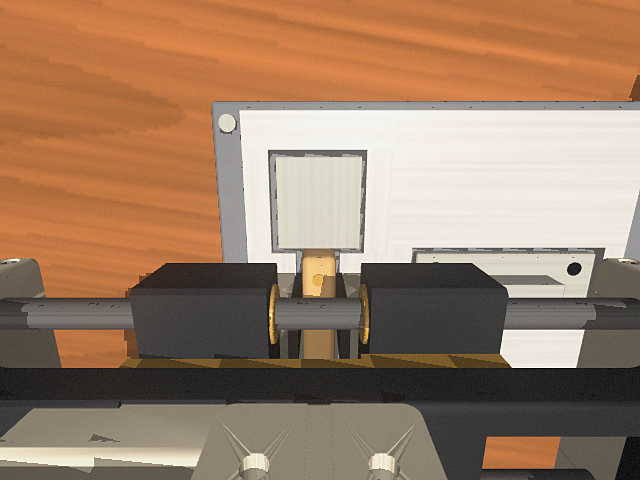

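The blade is centred within the bay with gaps all round, so I release it.

>>> jog_arm(
  commands=[
    {"x": 0, "y": 0, "z": 0.06, "roll": 0},
    {"x": 0, "y": 0, "z": 0, "roll": 0},
  ],
)

```text
clock: 18.5
tool_pos: [0.5027, -0.0299, 0.0199]
orientation: [-180.0, -0.0, 9.0]
force: [0.1, -1.3, -0.3]
opening: 0.0159
```

>>> jog_arm(
  commands=[
    {"x": 0, "y": 0, "z": 0, "roll": 0},
    {"x": 0, "y": 0, "z": 0, "roll": 0},
    {"x": 0, "y": 0, "z": 0, "roll": 0},
    {"x": 0, "y": 0, "z": 0, "roll": 0},
    {"x": 0, "y": 0, "z": -1, "roll": 0},
    {"x": 0, "y": 0, "z": -2, "roll": 0},
    {"x": 0, "y": 0, "z": -4, "roll": 0},
    {"x": 0, "y": 0, "z": -4, "roll": 0},
    {"x": 0, "y": 0, "z": -4, "roll": 0},
    {"x": 0, "y": 0, "z": -3.5, "roll": 0},
    {"x": 0, "y": 0, "z": 0, "roll": 0},
    {"x": 0, "y": 0, "z": 0, "roll": 0},
  ],
  gripper=4,
)

```text
clock: 19.7
tool_pos: [0.5029, -0.0298, 0.2063]
orientation: [-180.0, -0.2, 9.0]
force: [-0.8, -0.4, 0.1]
opening: 0.0401
```

```bash
python3 look.py w11; python3 -c "
from h import *
delta(.535,-.255,.20,8.9)"
```

```text
clock 19.75 pos [ 0.5023 -0.0299  0.2051] ori [-1.7997e+02 -3.0000e-02  9.0000e+00] F [-0.8 -0.5 -0.1] open 0.0398
tool shift cm [-0.29 22.74  0.5 ] roll rad 0.002
```

View pics/w11.png

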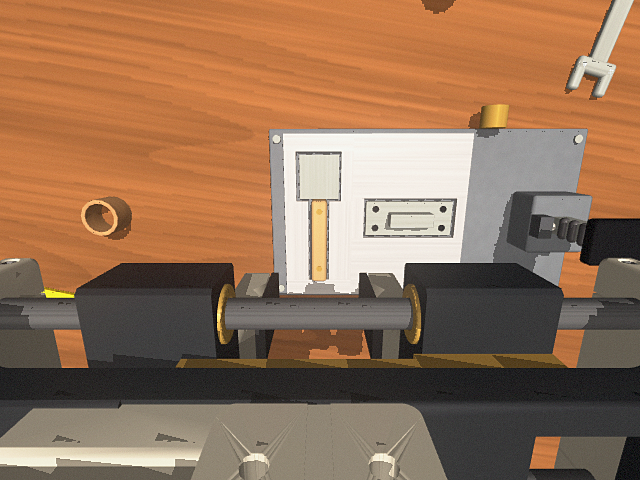

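```bash
python3 - <<'E'
from h import *
s=pickle.load(open('w11.pkl','rb')); o=s["obs"]; im=s["image"]
cv2.imwrite('pics/w11c.png',cv2.resize(im[135:290,270:470],None,fx=3.8,fy=3.8,interpolation=cv2.INTER_CUBIC)[:,:,::-1])
E
```

```text
(no output)
```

View pics/w11c.png

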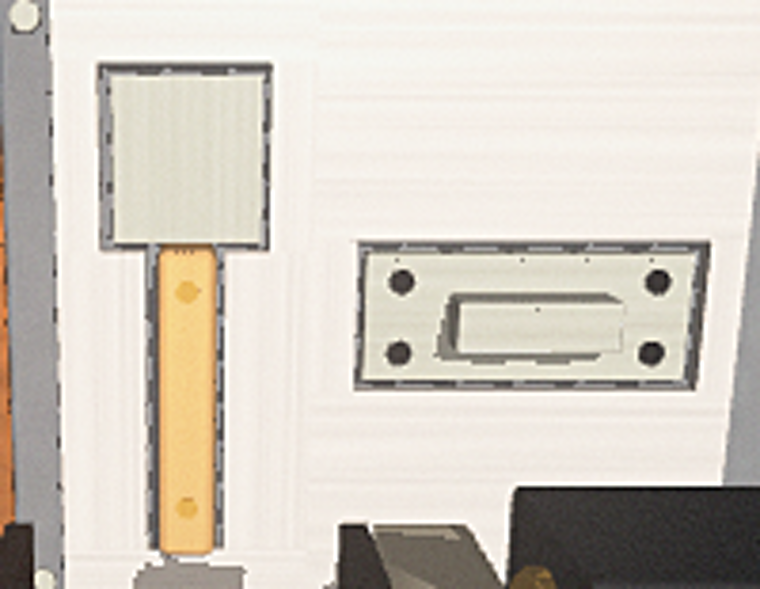

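Both parts are seated flat with clear gaps all round. Next I measure the lever pad.

```bash
python3 - <<'E'
from h import *
s=pickle.load(open('w6.pkl','rb')); im=s["image"]
x=np.clip(im[0:120,270:380].astype(float)*3,0,255).astype(np.uint8)
cv2.imwrite('pics/w6c.png',cv2.resize(x,None,fx=5,fy=5,interpolation=cv2.INTER_CUBIC)[:,:,::-1])
E
```

```text
(no output)
```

View pics/w6c.png

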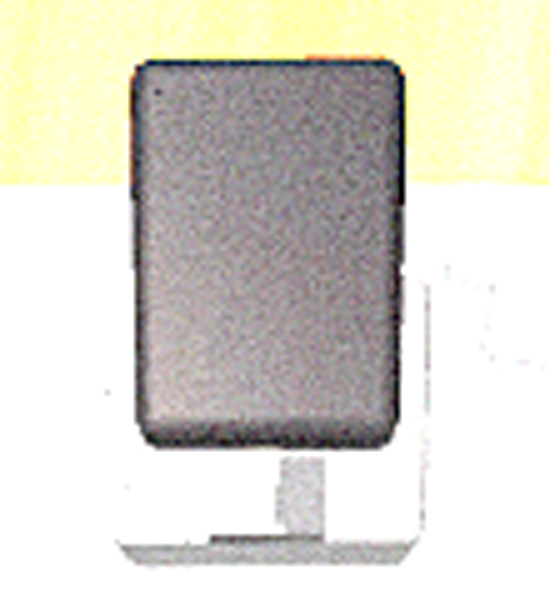

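```bash
python3 - <<'E'
from h import *
s=pickle.load(open('w6.pkl','rb')); o=s["obs"]
c=np.array([(132,60),(406,60),(398,425),(137,425)])/5+[270,0]
P=ray(s,c,.12,o)[:,:2]; print(P.round(4),np.linalg.norm(P-np.roll(P,-1,0),axis=1).round(4),P.mean(0).round(4))
t=pickle.load(open('top0.pkl','rb')); print('proj in top', proj(t,np.r_[P.mean(0),.12]))
delta(*P.mean(0),.165,8.9)
E
```

```text
[[ 0.5593 -0.2755]
 [ 0.5248 -0.2808]
 [ 0.5181 -0.2384]
 [ 0.5527 -0.233 ]] [0.0349 0.043  0.035  0.043 ] [ 0.5387 -0.2569]
proj in top [[434.80398658 231.49848009]]
clock 19.75 pos [ 0.5023 -0.0299  0.2051] ori [-1.7997e+02 -3.0000e-02  9.0000e+00] F [-0.8 -0.5 -0.1] open 0.0398
tool shift cm [ 0.04 23.    4.  ] roll rad 0.002
```

>>> jog_arm(
  commands=[
    {"x": 0, "y": 1.5, "z": 0, "roll": 0},
    {"x": 0, "y": 3, "z": 0, "roll": 0},
    {"x": 0, "y": 3.5, "z": 0, "roll": 0},
    {"x": 0, "y": 3.5, "z": 0, "roll": 0},
    {"x": 0, "y": 3.5, "z": 0, "roll": 0},
    {"x": 0, "y": 3.5, "z": 0, "roll": 0},
    {"x": 0, "y": 3, "z": 0, "roll": 0},
    {"x": 0, "y": 1.5, "z": 0, "roll": 0},
    {"x": 0, "y": 0, "z": 2, "roll": 0},
    {"x": 0, "y": 0, "z": 2, "roll": 0},
    {"x": 0, "y": 0, "z": 0, "roll": 0},
    {"x": 0, "y": 0, "z": 0, "roll": 0},
  ],
  gripper=0,
)

```text
clock: 20.95
tool_pos: [0.5384, -0.2568, 0.1645]
orientation: [-180.0, 0.1, 9.0]
force: [0.1, 0.3, 0.5]
opening: 0.0005
```

```bash
python3 look.py w12; python3 - <<'E'
from h import *
delta(.5387,-.2569,.08,8.9)
from plant import ctrl
s=ctrl.snapshot("side"); cv2.imwrite('pics/side1.png',cv2.resize(s["image"][130:290,150:390],None,fx=3.3,fy=3.3,interpolation=cv2.INTER_CUBIC)[:,:,::-1])
E
```

```text
clock 21.0 pos [ 0.539  -0.2569  0.1653] ori [1.7998e+02 1.0000e-02 9.0500e+00] F [-0.2 -0.5 -0.4] open 0.0002
tool shift cm [-0.03 -0.01  8.53] roll rad 0.003
```

View pics/side1.png

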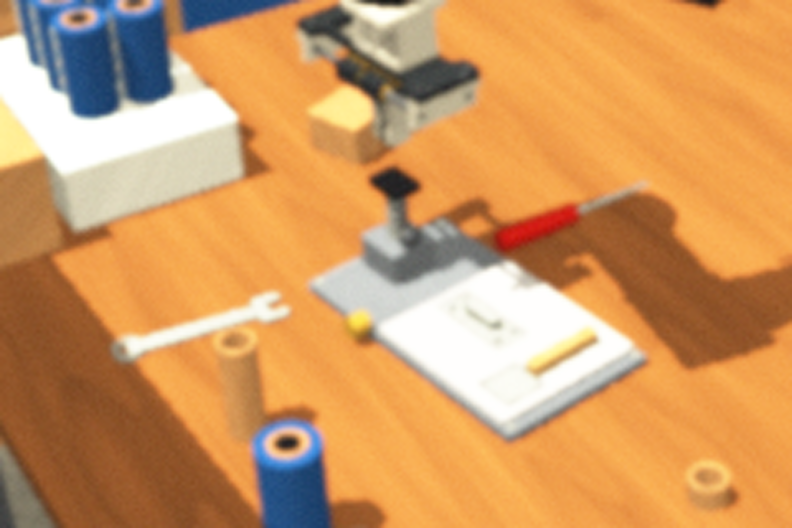

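View pics/w12.png

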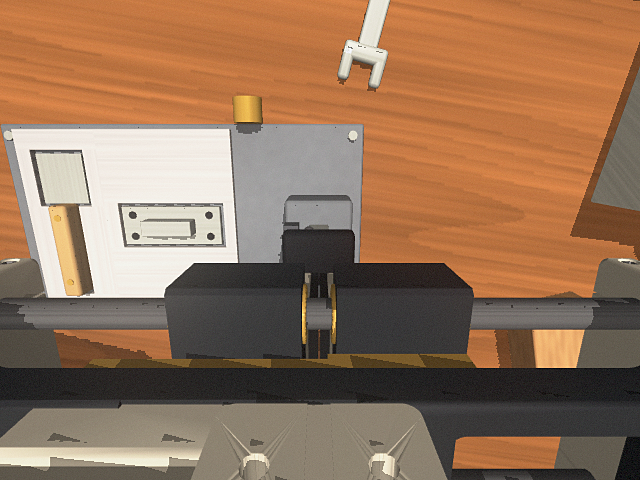

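Wrist view: the closed fingers are over the pad (cols 281-355). Side view: the gripper hangs above the pad. Pressing down in steps.

>>> jog_arm(
  commands=[
    {"x": 0, "y": 0, "z": 2, "roll": 0},
    {"x": 0, "y": 0, "z": 1.5, "roll": 0},
    {"x": 0, "y": 0, "z": 0.5, "roll": 0},
    {"x": 0, "y": 0, "z": 0.5, "roll": 0},
    {"x": 0, "y": 0, "z": 0.5, "roll": 0},
    {"x": 0, "y": 0, "z": 0.5, "roll": 0},
    {"x": 0, "y": 0, "z": 0, "roll": 0},
  ],
)

```text
clock: 21.75
tool_pos: [0.5393, -0.2571, 0.1105]
orientation: [180.0, -0.1, 9.0]
force: [0.1, 1.5, 5.4]
opening: 0.0005
```

>>> jog_arm(
  commands=[
    {"x": 0, "y": 0, "z": 0.5, "roll": 0},
    {"x": 0, "y": 0, "z": 0.5, "roll": 0},
    {"x": 0, "y": 0, "z": 0.5, "roll": 0},
    {"x": 0, "y": 0, "z": 0.5, "roll": 0},
    {"x": 0, "y": 0, "z": 0, "roll": 0},
    {"x": 0, "y": 0, "z": 0, "roll": 0},
  ],
)

```text
clock: 22.35
tool_pos: [0.5394, -0.2572, 0.0912]
orientation: [180.0, -0.1, 9.0]
force: [-1.9, 3.1, 8.0]
opening: 0.0006
```

>>> jog_arm(
  commands=[
    {"x": 0, "y": 0, "z": 0.4, "roll": 0},
    {"x": 0, "y": 0, "z": 0.4, "roll": 0},
    {"x": 0, "y": 0, "z": 0.3, "roll": 0},
    {"x": 0, "y": 0, "z": 0.1, "roll": 0},
    {"x": 0, "y": 0, "z": 0, "roll": 0},
    {"x": 0, "y": 0, "z": 0, "roll": 0},
  ],
)

```text
clock: 22.95
tool_pos: [0.5394, -0.2572, 0.0802]
orientation: [179.9, -0.1, 9.1]
force: [-5.4, 3.7, 15.6]
opening: 0.0006
```

>>> jog_arm(
  commands=[
    {"x": 0, "y": 0, "z": 0.05, "roll": 0},
    {"x": 0, "y": 0, "z": 0, "roll": 0},
    {"x": 0, "y": 0, "z": 0, "roll": 0},
    {"x": 0, "y": 0, "z": 0, "roll": 0},
    {"x": 0, "y": 0, "z": 0, "roll": 0},
    {"x": 0, "y": 0, "z": 0, "roll": 0},
  ],
)

```text
clock: 23.55
tool_pos: [0.5395, -0.2572, 0.0802]
orientation: [179.9, -0.1, 9.1]
force: [-6.3, 5.1, 17.7]
opening: 0.0
```

```bash
python3 look.py w13; python3 - <<'E'
from h import *
delta(.5387,-.2569,.08,8.9)
from plant import ctrl
s=ctrl.snapshot("top"); cv2.imwrite('pics/top1.png',s["image"][:,:,::-1])
s=ctrl.snapshot("side"); cv2.imwrite('pics/side2.png',cv2.resize(s["image"][130:290,150:390],None,fx=3.3,fy=3.3,interpolation=cv2.INTER_CUBIC)[:,:,::-1])
o=ctrl.get_obs(); print(o["clock"],o["tool_pos"],o["force"],o["qvel"].round(2))
E
```

```text
clock 23.6 pos [ 0.5395 -0.2572  0.0802] ori [ 1.7993e+02 -1.2000e-01  9.0600e+00] F [-4.6  4.  17.9] open 0.0006
tool shift cm [-0.07 -0.04  0.02] roll rad 0.003
23.7 [ 0.53944733 -0.25722047  0.0801966 ] [-6.37525119  4.54157231 19.19442193] [0.05 0.1  0.01 0.1  0.   0.01]
```

View pics/side2.png

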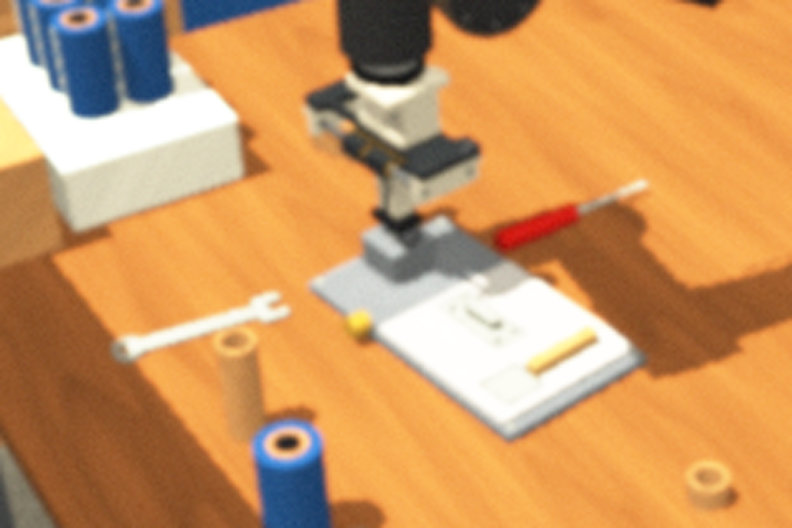

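View pics/w13.png

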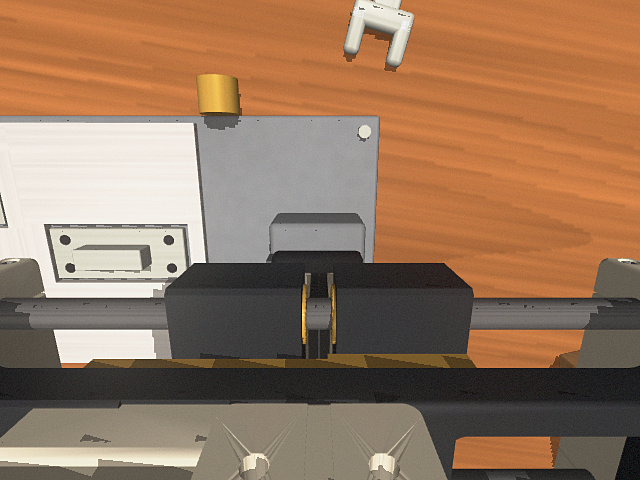

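View pics/top1.png

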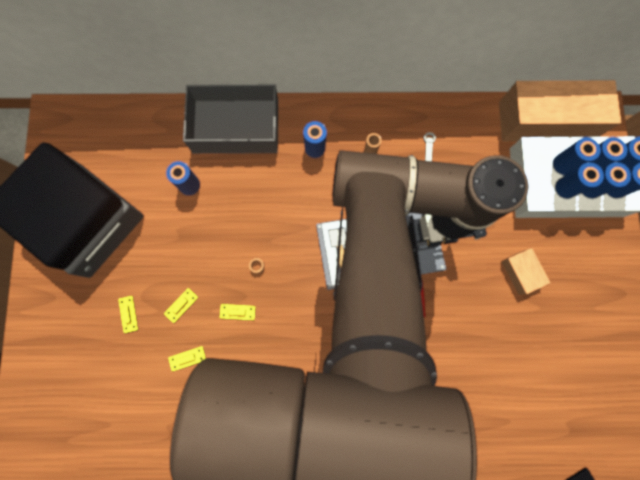

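The pad is fully down (TCP z 0.0802, steady, about 18 N). Both parts are seated and nothing else has moved, so I'm handing in.

```bash
python3 -c "
from plant import ctrl
print(ctrl.close_job()); o=ctrl.get_obs(); print(o['clock'],o['tool_pos'],o['force'])"
```

```text
the job is handed in; nothing more can be done
None
the job is handed in; nothing more can be done
```

I handed the job in at 23.7 s. Both parts are in their pockets and the robot is still holding the lever fully down.

- **Parts:** I placed the grey steel bracket first, then the spatula with its blade toward +x, and let go of both before touching the lever. The close-up taken before the press showed each lying flat with gaps all round.
- **Lever:** I pressed straight down with closed fingers. The fingertips held steady at z = 0.0802 m against 0.080 m for fully down, so travel is about 39.8 mm, past the third click. The push was about 15.6–19 N, above the spring's 9 N plus bumps, so the lever is on its stop. There was also a sideways force of about 6–8 N at the pad.
- **Other things:** In the final top and side views, none of the other objects I could see had moved. The arm hid part of the screwdriver and wrench from above; the side view shows both in place.
- **Failed or disagreed:** My first three move calls were refused for missing keys, and the arm did not move. Position estimates from the top and wrist cameras differed by 1–2 mm, within the 3 mm pocket clearance. After handing in, the state could no longer be read, so I have no check of the final second.

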